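# Pack and lock the specimen transport box

### The job

Pack the specimen jars for transport: stand every jar that is on the bench upright in a well of the blue box, one to a well and fully down, then shut the cover. Then lock it: thread the steel rod from the end of the box through all three ears of the hasp (outer ear, cover ear, inner ear) and push it home until its red handle meets the outer ear, leaving the bottle, the carton and the timer alone.

Things in the scene. Friction and masses are not known exactly. Their poses are not given: they have to be found in the camera images.
- tray: Blue specimen transport box base, 104 (x) x 300 (y) x 30 mm high, fixed to the bench, with a grey foam insert holding five round wells in a row. Origin on the bench under the middle of the row of wells; x points to the hinge side, y along the row, z up. The base reaches from x = -42 to +62 mm, y = -150 to +150 mm, its rim and foam top at z = 30 mm.
- well0 (a point): Centre of the mouth of well 1 of 5 (counting along the base's y, 60 mm apart, y = -120 mm), at the foam top, 30 mm above the bench; round, 39 mm across, chamfered, 22 mm deep.
- well1 (a point): Centre of the mouth of well 2 of 5 (counting along the base's y, 60 mm apart, y = -60 mm), at the foam top, 30 mm above the bench; round, 39 mm across, chamfered, 22 mm deep.
- well2 (a point): Centre of the mouth of well 3 of 5 (counting along the base's y, 60 mm apart, y = 0 mm), at the foam top, 30 mm above the bench; round, 39 mm across, chamfered, 22 mm deep.
- well3 (a point): Centre of the mouth of well 4 of 5 (counting along the base's y, 60 mm apart, y = 60 mm), at the foam top, 30 mm above the bench; round, 39 mm across, chamfered, 22 mm deep.
- well4 (a point): Centre of the mouth of well 5 of 5 (counting along the base's y, 60 mm apart, y = 120 mm), at the foam top, 30 mm above the bench; round, 39 mm across, chamfered, 22 mm deep.
- cover (a joint): Hinge of the box's blue shell-shaped cover: 0 rad = shut on the base, about 1.6 to 1.8 = standing open (upper stop 1.8). Hinge line along the base's y at x = +62, z = 30 mm. The cover is 104 x 300 x 34 mm deep, walls 3 mm, mass 0.22 kg; shut, its top lies 64 mm above the bench. The hinge is stiff by friction (0.16 N m): the cover stays where it is left and is closed by pushing its outside over and then pressing its top down near the free edge, some 4 N.
- cover_edge (a point): Middle of the cover's free edge (the one away from the hinge), on its outer top face; 104 mm from the hinge line along the face, 34 mm off it. With the cover open it is the highest line of the shell except for the ear, about 134 mm above the bench, and the outer face looks away from the wells.
- ear_outer (a point): Centre of the hole in the outer aluminium ear of the base's front (x = -59, y = -144, z = 45 mm in the base's frame), near the end of the box at negative y. Ear plate 8 mm thick along y (its outer face at y = -148), 34 mm wide, top at z = 60 mm; round chamfered hole 15 mm across, axis along the base's y.
- ear_inner (a point): Centre of the hole in the inner ear of the base, a like plate, hole at x = -59, y = -74, z = 45 mm in the base's frame.
- ear_cover (a point): Centre of the 15 mm hole in the cover's aluminium ear, 34 x 32 x 8 mm, that sticks out of the cover's free edge. With the cover shut it comes between the two ears of the base, at x = -59, y = -109, z = 45 mm in the base's frame, so that the three holes line up.
- rod_block (a point): Locking rod: centre of its red square handle block, 22 x 22 mm and 60 mm long along y. A round steel shaft of 10 mm diameter with a rounded end sticks out of the middle of the block's +y face by 95 mm. Mass 0.2 kg, balancing inside the block, so it lies level on the block (block centre 11 mm above the bench, shaft clear of it). Its y axis points along the shaft to the tip.
- rod_tip (a point): Rounded end of the locking rod's shaft, 125 mm from the block's centre along the rod's y axis.
- jar0_c (a point): Specimen jar with orange screw cap: clear cylinder 32 mm across, 48 mm high, 0.04 to 0.08 kg; this point is its centre, half-way up. z up its axis. Stands upright on the bench at the start; may be absent. Seated in a well its foot stands 8 mm above the bench and its top 26 mm above the foam.
- jar1_c (a point): Specimen jar with yellow screw cap: clear cylinder 32 mm across, 48 mm high, 0.04 to 0.08 kg; this point is its centre, half-way up. z up its axis. Stands upright on the bench at the start; may be absent. Seated in a well its foot stands 8 mm above the bench and its top 26 mm above the foam.
- jar2_c (a point): Specimen jar with green screw cap: clear cylinder 32 mm across, 48 mm high, 0.04 to 0.08 kg; this point is its centre, half-way up. z up its axis. Stands upright on the bench at the start; may be absent. Seated in a well its foot stands 8 mm above the bench and its top 26 mm above the foam.
- jar3_c (a point): Specimen jar with white screw cap: clear cylinder 32 mm across, 48 mm high, 0.04 to 0.08 kg; this point is its centre, half-way up. z up its axis. Stands upright on the bench at the start; may be absent. Seated in a well its foot stands 8 mm above the bench and its top 26 mm above the foam.
- jar4_c (a point): Specimen jar with red screw cap: clear cylinder 32 mm across, 48 mm high, 0.04 to 0.08 kg; this point is its centre, half-way up. z up its axis. Stands upright on the bench at the start; may be absent. Seated in a well its foot stands 8 mm above the bench and its top 26 mm above the foam.
- reagent: Bystander: amber reagent bottle 60 mm across, 130 mm high; origin under its middle.
- carton: Bystander: white and blue carton 60 x 70 x 120 mm; origin under its middle.
- timer: Bystander: white bench timer 45 x 60 x 20 mm; origin under its middle.
- rod: The locking rod as a whole; origin under the middle of its handle block (on the block's underside, 11 mm from its centre), y axis along the shaft.
There are look-alikes about, which are no part of the job. Leave any black or purple look-alike of the part that bears jar2_c alone.

How it is judged (in metres and radians):
On the way, in this order (a step that is already met when the one before it is completed fails the run):
1. every jar stands fully down in a well (x of jar0_c in the frame of tray between -0.006 and 0.006 m and y of jar0_c in the frame of tray between -0.13 and 0.13 m and z of jar0_c in the frame of tray between 0.028 and 0.036 m and angle between each of jar0_c, jar1_c, jar2_c, jar3_c, jar4_c's own z axis and vertical below 0.2 rad and x of jar1_c in the frame of tray between -0.006 and 0.006 m and y of jar1_c in the frame of tray between -0.13 and 0.13 m and z of jar1_c in the frame of tray between 0.028 and 0.036 m and x of jar2_c in the frame of tray between -0.006 and 0.006 m and y of jar2_c in the frame of tray between -0.13 and 0.13 m and z of jar2_c in the frame of tray between 0.028 and 0.036 m and x of jar3_c in the frame of tray between -0.006 and 0.006 m and y of jar3_c in the frame of tray between -0.13 and 0.13 m and z of jar3_c in the frame of tray between 0.028 and 0.036 m and x of jar4_c in the frame of tray between -0.006 and 0.006 m and y of jar4_c in the frame of tray between -0.13 and 0.13 m and z of jar4_c in the frame of tray between 0.028 and 0.036 m), for 0.2 s.
2. the cover is shut over the jars (all of step 1 and value of joint cover below 0.05 rad), for 0.2 s.
3. the rod is through all three ears (value of joint cover below 0.05 rad and x of rod_tip in the frame of tray between -0.065 and -0.053 m and z of rod_tip in the frame of tray between 0.037 and 0.053 m and x of rod_block in the frame of tray between -0.067 and -0.051 m and z of rod_block in the frame of tray between 0.035 and 0.055 m and y of rod_tip in the frame of tray above -0.061 m and angle between the y axis of rod_block and the y axis of tray, either way round below 0.1 rad), for 0.2 s.
At the end, for the whole second after the job is handed in: Every jar present is upright and fully down in a well (within 4 mm in height, 6 mm of the row's line), the cover is shut (within 0.05 rad), and the rod lies released and at rest through all three ears with its handle within 8 mm of the outer ear (all of step 1 and all of step 3 and linear speed of rod below 0.02 m/s); the robot touches nothing.
It fails at once if the reagent is pushed away or knocked over (distance of reagent from where it was at the start of the episode above 0.03 m or angle between reagent's own z axis and vertical above 0.3 rad).
It fails at once if the carton is pushed away or knocked over (distance of carton from where it was at the start of the episode above 0.03 m or angle between carton's own z axis and vertical above 0.3 rad).
It fails at once if the timer is pushed away or knocked over (distance of timer from where it was at the start of the episode above 0.03 m or angle between timer's own z axis and vertical above 0.3 rad).
Of jar0, jar1, jar2, jar3, jar4 only 3 to 5 are there at a start; the rules pass over those that are not, and their reading is None.
At some moment in a run one of jar0, jar1, jar2, jar3, jar4, rod may be knocked a few centimetres aside while the robot is not near it.
It also fails if it takes over 210 s, if anything falls off the work surface, if the arm or the gripper's body presses on something with over 40 N, if the wrist force passes 120 N, or if a joint passes its speed limit or range.

### The arm

A 6-joint arm with a two-finger parallel gripper is mounted at the origin on the work surface. World frame = base frame: x ahead of the robot, y to its left, z up, the work surface at z = 0. Lengths are in m, angles in degrees, forces in N, time in s.
With the tool pointing down it reaches from about 0.325 to 0.85 m from the base axis. Payload 15.5 kg.
Tool frame: the origin (TCP) lies midway between the tips of the shut fingers; the grasp point (between the pads) lies 19 mm behind it; z points along the fingers, y is the line along which they close (so a half turn about z gives the same grasp; the last joint's range is limited). The gripper opens to 91 mm and grips with 3 to 60 N. Pads are 32 mm wide; open, the fingers measure 118 mm over their backs; the gripper's body (76 mm by 178 mm) begins 60 mm behind the grasp point.
Start: joints at [-73.539, 28.281, 77.091, -0, 74.628, -5.472], TCP at [0.233, -0.58, 0.214] pointing down, gripper open.
Joint ranges: [-166.48, 166.48], [-47.26, 123.95], [12.59, 153.08], [-70.14, 250.14], [6.76, 159.57], [-176.63, 176.63]. Speed limits (degrees/s): [108.29, 108.29, 147.25, 172.46, 172.46, 172.46].

### API

Orientations are given as a 3x3 rotation matrix whose columns are the frame's x, y, z axes.
In Python, from bench import ctrl gives the robot as it stands. The module is installed in compiled form; this text tells all that it offers. Calls block until the motion is done:
- ctrl.goto(position, orientation): joint-space move of the TCP to a pose.
- ctrl.move_l(position, vel=0.15, ori=None, contact_N=None): straight line of the TCP; ori=None keeps the orientation; vel is the mean speed in m/s. With contact_N (N) it stops when the force on the tool has changed by that much, and returns True; else False.
- ctrl.movej(angles): joint-space move.
- ctrl.command_gripper(opening): opening from 0.0 (shut) to 1.0 (fully open); the grip force is fixed at half the most; returns when the fingers have stopped.
- ctrl.sleep(seconds).
- ctrl.ik(position, orientation): joint angles nearest the present ones, or None.
- ctrl.read_camera(name): name is "scene" or "top" or "wrist"; returns the picture (480x640x3 uint8, blue, green, red); there is no depth.
- ctrl.camera_params(name): a dict with "fx", "fy", "cx", "cy" (pixels), "D" ([k1, k2, p1, p2, k3] as OpenCV has them; the pictures are not rectified), "pose" (4x4, takes a point from camera to world coordinates); the wrist camera has in their place "T_tool_cam" (4x4, takes a point from camera to tool coordinates, whose origin is the TCP and whose axes are the flange's). Camera axes: x right, y up, looking along -z (the intrinsics and any distortion apply to the point x, -y, -z); pixel columns grow to the right and rows downward; lengths in m; the calibration is good to about 2 mm. A picture is of the moment at which its call begins: read the wrist's pose just before it. camera_params takes no time and is no camera call.
A pose or a line that the arm cannot do raises ctrl.MotionError and nothing moves.
- ctrl.sign_off(): hands the job in; it is judged then, once.
Readings, each from a call of its own:
- ctrl.current_t(): time.
- ctrl.current_q(): joint angles.
- ctrl.current_dq(): joint speeds.
- ctrl.current_effort(): joint torques, N m.
- ctrl.current_tool_pos(): TCP position.
- ctrl.current_eef_rot(): TCP orientation.
- ctrl.current_contact_force(): force on the tool from outside, world axes, zero at the start.
- ctrl.current_wrist_torque(): the same for the moment, N m.
- ctrl.current_grip_width(): opening from 0.0 (shut) to 1.0 (fully open).
- ctrl.current_grasp_force(): force on a finger pad.
Only numpy, scipy, OpenCV 4.12 (cv2) and the standard library are available. Lean on these libraries where they do the work, as an engineer would, in place of code of your own. Each camera call takes 0.05 s, during which the arm holds its last target. There are 200 camera calls.

## Working session

There is one attempt and no reset: what is moved stays moved. The work goes in short steps, each a Python script; the robot and the scene stay as the last script left them, time stands still between calls to the robot, and variables do not carry over. Pictures are saved under pics/ and viewed, at most 14 in all, crops included, and the job is handed in when it is done.

```bash
ls; mkdir -p pics; cat > h.py <<'E'
import numpy as np, cv2
from bench import ctrl
def cp(name):
    c=ctrl.camera_params(name)
    K=np.array([[c['fx'],0,c['cx']],[0,c['fy'],c['cy']],[0,0,1]]);D=np.array(c['D'],float)
    if 'pose' in c: T=np.array(c['pose'])
    else:
        W=np.eye(4);W[:3,:3]=ctrl.current_eef_rot();W[:3,3]=ctrl.current_tool_pos();T=W@np.array(c['T_tool_cam'])
    return K,D,T
def pix2w(cam,uv,z):
    "pixels -> world points on plane z"
    K,D,T=cam if not isinstance(cam,str) else cp(cam)
    n=cv2.undistortPoints(np.array(uv,float).reshape(-1,1,2),K,D)[:,0]
    d=np.c_[n[:,0],-n[:,1],-np.ones(len(n))]@T[:3,:3].T; o=T[:3,3]
    return o+d*((np.asarray(z)-o[2])/d[:,2])[:,None]
def w2pix(cam,P):
    K,D,T=cam if not isinstance(cam,str) else cp(cam)
    p=(np.array(P,float).reshape(-1,3)-T[:3,3])@T[:3,:3]; p=p*[1,-1,-1]
    return cv2.projectPoints(p,np.zeros(3),np.zeros(3),K,D)[0][:,0]
def R(yaw):
    "tool down, closing axis (tool y) at yaw degrees in world"
    a=np.radians(yaw); y=np.array([np.cos(a),np.sin(a),0]); z=np.array([0,0,-1.]); return np.c_[np.cross(y,z),y,z]
E
python3 - <<'E'
from h import *
for n in ('scene','top'):
    cv2.imwrite(f'pics/{n}0.png',ctrl.read_camera(n)); K,D,T=cp(n); print(n,K[0,0],D,T.round(3).tolist())
print(np.array(ctrl.current_eef_rot()).round(2).tolist(), ctrl.camera_params('wrist')['T_tool_cam'],ctrl.current_t())
E
```

```text
pics
scene 518.2367485623694 [-0.06312254  0.          0.          0.          0.        ] [[-0.585, -0.487, 0.649, 1.346], [0.811, -0.363, 0.46, 0.529], [0.011, 0.795, 0.607, 0.774], [0.0, 0.0, 0.0, 1.0]]
top 467.691456803223 [0.04176342 0.         0.         0.         0.        ] [[-0.014, 1.0, -0.026, 0.529], [-1.0, -0.014, 0.009, 0.022], [0.009, 0.027, 1.0, 1.083], [0.0, 0.0, 0.0, 1.0]]
[[0.93, 0.37, -0.0], [0.37, -0.93, 0.0], [0.0, -0.0, -1.0]] [[-1.42007344e-03  9.59345207e-01  2.82231743e-01  8.02316607e-02]
 [ 9.99998545e-01  1.62918724e-03 -5.06256277e-04  1.12154199e-03]
 [-9.45482886e-04  2.82230613e-01 -9.59346125e-01 -1.70003944e-01]
 [ 0.00000000e+00  0.00000000e+00  0.00000000e+00  1.00000000e+00]] 0.1
```

View pics/top0.png

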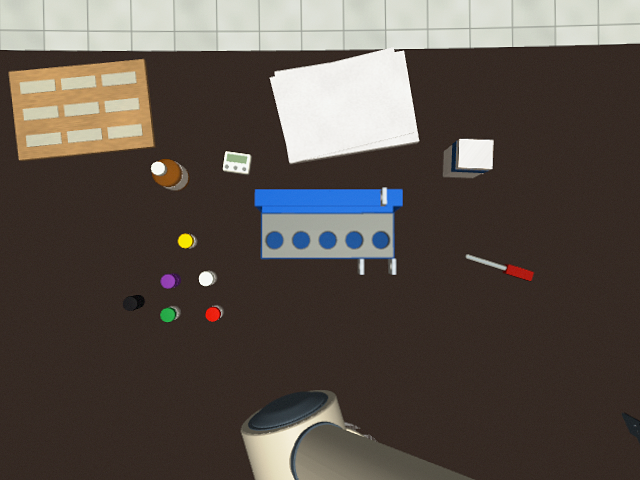

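View pics/scene0.png

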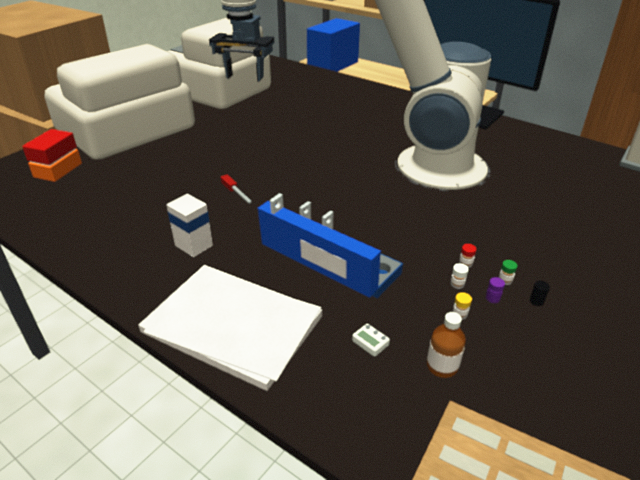

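Top view: the caps are yellow (185,241), white (206,279), green (168,315) and red (213,314). The look-alikes are purple (168,281) and black (133,302), both left alone. There is no orange jar, so 4 jars. The wells are at (274..381,240), ears at (362/393,267), and the rod runs from its block at (520,272) to its tip at (467,256). I'll confirm in enlarged crops.

```bash
python3 - <<'E'
from h import *
im=cv2.imread('pics/top0.png')
a=im[225:335,115:235]; b=im[180:285,250:410]; c=im[240:290,455:545]
cv2.imwrite('pics/c1.png',cv2.resize(a,None,fx=5,fy=5,interpolation=cv2.INTER_CUBIC))
cv2.imwrite('pics/c2.png',cv2.resize(b,None,fx=5,fy=5,interpolation=cv2.INTER_CUBIC))
cv2.imwrite('pics/c3.png',cv2.resize(c,None,fx=8,fy=8,interpolation=cv2.INTER_CUBIC))
E
```

```text
(no output)
```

View pics/c1.png

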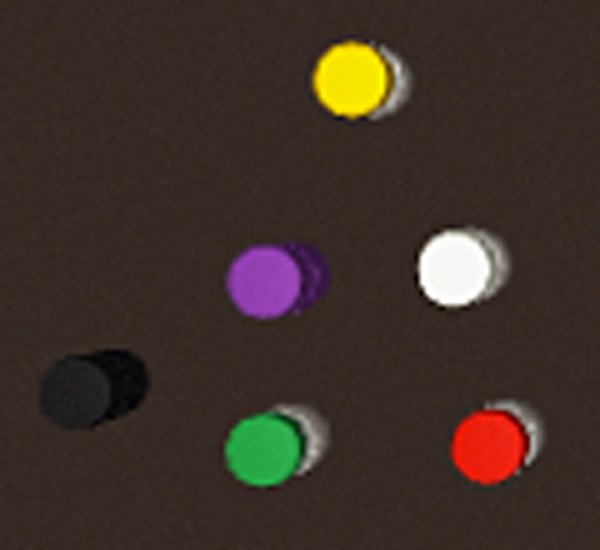

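View pics/c2.png

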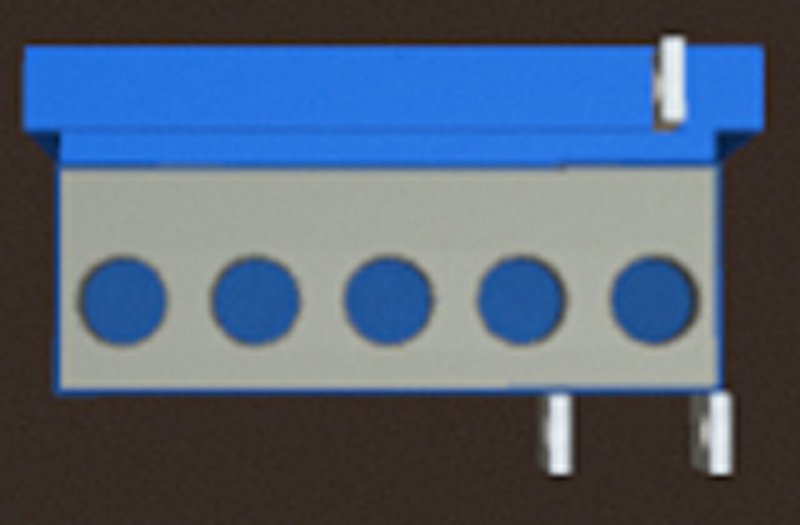

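View pics/c3.png

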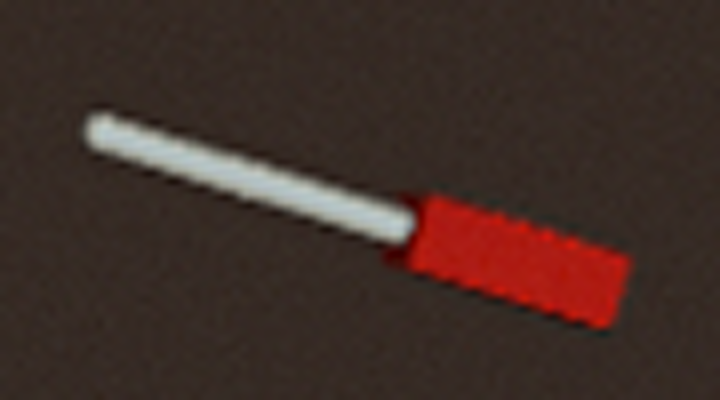

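Crop 1 shows the four clear jars with yellow, white, green and red caps. Purple and black are solid look-alikes. Crop 2 has the wells at y≈300 with x = 122, 255, 389, 521 and 654, and ear tops at x≈561 and 720. Crop 3 has the rod tip at (88,131) and the block's top corners at (430,195), (632,258), (610,330) and (408,268).

```bash
cat >> h.py <<'E'
def blob(im,lo,hi,roi=None):
    "centroid (px) of biggest HSV blob; roi=(u0,v0,u1,v1)"
    u0,v0,u1,v1=roi or (0,0,640,480)
    m=cv2.inRange(cv2.cvtColor(im[v0:v1,u0:u1],cv2.COLOR_BGR2HSV),lo,hi)
    n,_,s,c=cv2.connectedComponentsWithStats(m)
    k=1+np.argmax(s[1:,4]); return c[k]+[u0,v0],s[k,4]
HSV=dict(yellow=((25,180,200),(33,255,255)),white=((0,0,225),(180,40,255)),green=((55,120,120),(80,255,255)),red=((0,200,200),(8,255,255)))
E
python3 - <<'E'
from h import *
im=cv2.imread('pics/top0.png')
roi=dict(yellow=(170,226,200,256),white=(192,264,222,294),green=(152,300,184,332),red=(198,300,228,332))
for k in HSV:
    c,a=blob(im,*HSV[k],roi[k]); print(k,c.round(1),a,pix2w('top',[c],.048)[0].round(4))
f=lambda p,s,o:(np.array(p,float)+.5)/s-.5+o
w=f([[122,300.5],[255,300.5],[389,300.5],[521.5,300.5],[654,300.5]],5,[250,180])
P=pix2w('top',w,.030); print(P.round(4)); 
s=np.polyfit([.12,.06,0,-.06,-.12],P[:,:2],1); print('y axis',s[0],'org',s[1])
e=f([[561,392],[561,474],[721,392],[721,474]],5,[250,180]); print('ear tops',pix2w('top',e,.06).round(4))
b=f([[430,195],[632,258],[610,330],[408,268]],8,[455,240]); B=pix2w('top',b,.022); print('block',B.round(4),B.mean(0))
t=f([[86,131],[100,130]],8,[455,240]); print('tip',pix2w('top',t,.011))
E
```

```text
yellow [184.8 240.5] 157 [0.5571 0.3125 0.048 ]
white [205.3 278.6] 152 [0.4726 0.2684 0.048 ]
green [167.1 314.6] 159 [0.3954 0.3516 0.048 ]
red [212. 314.] 144 [0.3949 0.2541 0.048 ]
[[ 0.5565  0.1183  0.03  ]
 [ 0.5557  0.0585  0.03  ]
 [ 0.5549 -0.0018  0.03  ]
 [ 0.554  -0.0616  0.03  ]
 [ 0.5532 -0.1213  0.03  ]]
y axis [0.01393506 0.99886969] org [ 0.55486729 -0.00156777]
ear tops [[ 0.513  -0.0758  0.06  ]
 [ 0.4772 -0.0752  0.06  ]
 [ 0.5121 -0.1458  0.06  ]
 [ 0.4763 -0.1451  0.06  ]]
block [[ 0.4946 -0.4099  0.022 ]
 [ 0.4762 -0.4658  0.022 ]
 [ 0.456  -0.4591  0.022 ]
 [ 0.4741 -0.4032  0.022 ]] [ 0.47520521 -0.43452112  0.022     ]
tip [[ 0.51377176 -0.31729524  0.011     ]
 [ 0.51400443 -0.32128544  0.011     ]]
```

The geometry agrees: the ears come out within 1 mm of the prediction from the wells, block to tip is 123 mm, and tray yaw is -0.8°. Starting with the red jar into well4.

```bash
cat >> h.py <<'E'
O=np.array([.5549,-.0016]); a=-np.radians(.8); TR=np.array([[np.cos(a),-np.sin(a)],[np.sin(a),np.cos(a)]]); RJ=R(89.2)
def tray(x,y,z): return np.r_[O+TR@[x,y],z]
def jar(color,roi):
    c,n=blob(ctrl.read_camera('top'),*HSV[color],roi); p=pix2w('top',[c],.048)[0]; print(color,c.round(1),n,p.round(4),ctrl.current_t()); return p,n
def pick_place(color,roi,well):
    p,n=jar(color,roi)
    if n<120: print('occluded?'); return
    ctrl.command_gripper(.62)
    ctrl.goto([p[0],p[1],.13],RJ); ctrl.move_l([p[0],p[1],.026],.2)
    ctrl.command_gripper(0.); print('grip',ctrl.current_grip_width(),ctrl.current_grasp_force())
    ctrl.move_l([p[0],p[1],.14],.25)
    t=tray(0,-.12+.06*well,.14); ctrl.move_l(t,.3); t[2]=.07; ctrl.move_l(t,.2)
    t[2]=.034; c=ctrl.move_l(t,.05,contact_N=8); print('contact',c,ctrl.current_tool_pos(),ctrl.current_contact_force())
    return c
def release():
    p=np.array(ctrl.current_tool_pos()); ctrl.command_gripper(.47); p[2]=.14; ctrl.move_l(p,.2); print(ctrl.current_t())
E
python3 - <<'E'
from h import *
c=pick_place('red',(198,300,228,332),4)
z=ctrl.current_tool_pos()[2]
if z<.037: release()
else: print('stuck')
cv2.imwrite('pics/w1.png',ctrl.read_camera('wrist')); 
E
```

```text
red [212. 314.] 144 [0.3949 0.2541 0.048 ] 0.15
grip 0.3461814464548802 30.003671944141388
contact True [0.55602417 0.11819089 0.03432226] [ 0.32987529 -0.72813735  6.59019278]
8.725
```

View pics/w1.png

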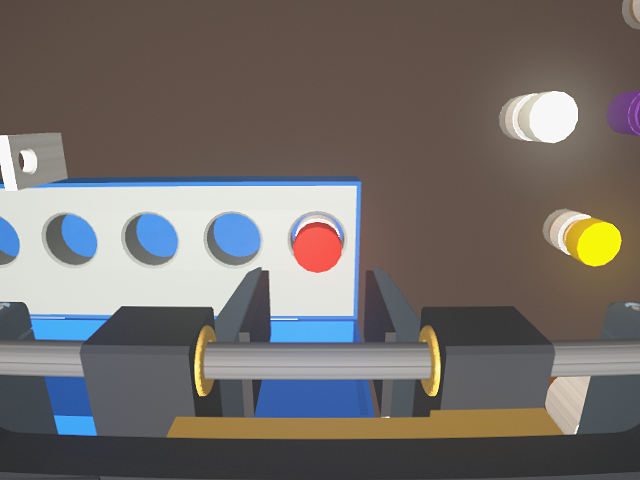

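The wrist view shows the red jar upright in well4, centred at (318,243). The other three jars go in the same way.

```bash
python3 - <<'E'
from h import *
ok=True
for col,roi,w in (('white',(185,258,232,300),3),('green',(145,293,195,340),2),('yellow',(165,222,210,262),1)):
    c=pick_place(col,roi,w)
    if c is None or ctrl.current_tool_pos()[2]>.037: print('STOP'); ok=False; break
    release()
if ok:
    p=np.array(ctrl.current_tool_pos()); ctrl.move_l(p+[-.1,0,.1],.3)
cv2.imwrite('pics/t2.png',ctrl.read_camera('top')); cv2.imwrite('pics/w2.png',ctrl.read_camera('wrist'))
cv2.imwrite('pics/c4.png',cv2.resize(np.hstack([cv2.imread('pics/t2.png')[180:340,120:420]]),None,fx=2.66,fy=2.66,interpolation=cv2.INTER_CUBIC))
E
```

```text
white [207.4 280.8] 70 [0.4677 0.2638 0.048 ] 8.825
occluded?
STOP
```

View pics/w2.png

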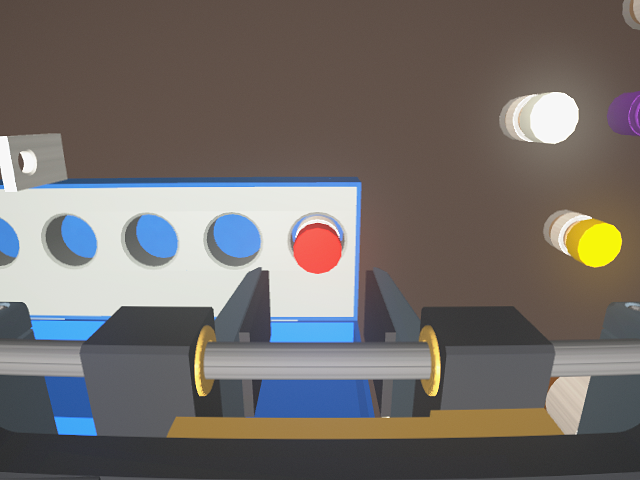

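View pics/t2.png

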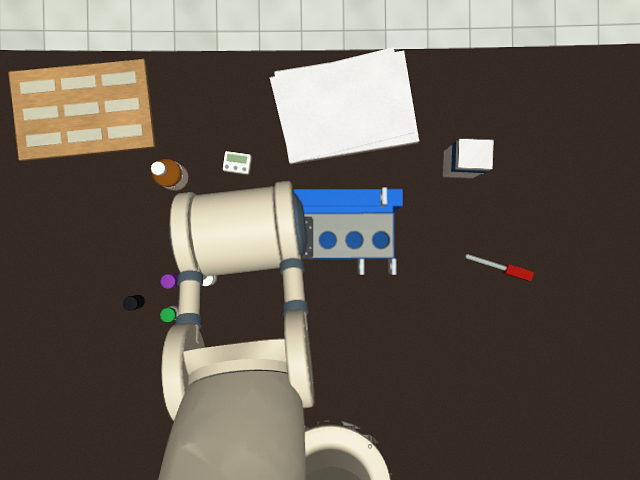

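In the top view the arm covers the white jar at (207,281). I'll swing it to the right before each look.

```bash
cat >> h.py <<'E'
def clear():
    p=np.array(ctrl.current_tool_pos()); p[2]=.2; ctrl.move_l(p,.3); ctrl.goto([.48,-.2,.25],RJ)
E
python3 - <<'E'
from h import *
for col,roi,w in (('white',(185,258,232,300),3),('green',(145,293,195,340),2),('yellow',(165,222,210,262),1)):
    clear(); c=pick_place(col,roi,w)
    if c is None or ctrl.current_tool_pos()[2]>.037: print('STOP'); break
    release()
else: clear()
im=ctrl.read_camera('top'); cv2.imwrite('pics/t3.png',im); cv2.imwrite('pics/s3.png',ctrl.read_camera('scene'))
print(ctrl.current_t())
E
```

```text
white [205.3 278.6] 152 [0.4726 0.2684 0.048 ] 10.575
grip 0.34238402986014194 30.002353191375732
contact True [0.5552164  0.05818762 0.03432979] [ 0.05581866 -1.58094477  5.19471077]
17.7
green [167.1 314.6] 159 [0.3954 0.3516 0.048 ] 19.1583
grip 0.34592661650570433 30.003128349781036
contact True [ 0.55435756 -0.00166128  0.03439049] [-0.31138162 -1.33023555  6.01044209]
27.1167
yellow [184.8 240.5] 157 [0.5571 0.3125 0.048 ] 28.3917
grip 0.3425855000414974 30.001439452171326
contact True [ 0.55355198 -0.06164084  0.03444994] [-0.3240877  -1.09008203  6.5506807 ]
36.1833
37.3333
```

View pics/t3.png

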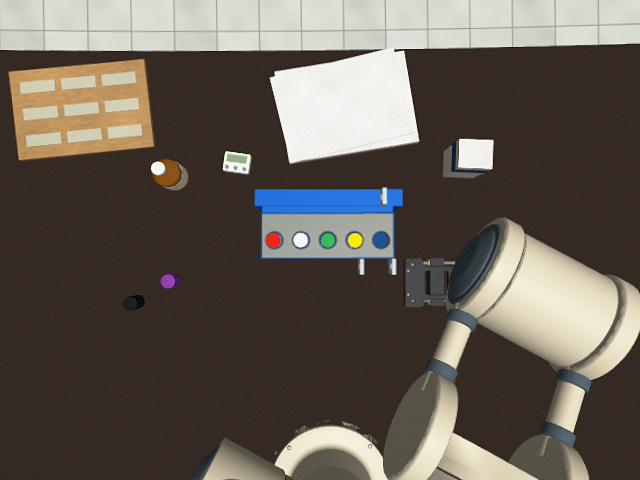

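All four jars are in wells: red, white, green and yellow at v≈240. Purple and black are untouched. Now shutting the cover.

```bash
python3 - <<'E'
from h import *
im=ctrl.read_camera('top')
for k in HSV:
    c,n=blob(im,*HSV[k],(258,228,395,254)); p=pix2w('top',[c],.056)[0]; print(k,n,(TR.T@(p[:2]-O)).round(4))
ctrl.command_gripper(0.)
ctrl.goto(tray(.155,0,.25),RJ); ctrl.move_l(tray(.155,0,.115),.25)
r=.095
for i,th in enumerate(np.linspace(1.8,0.08,12)):
    s,c=np.sin(th),np.cos(th)
    ctrl.move_l(tray(.062-r*c+.034*s+.016*min(1,th/.6),0,.030+r*s+.034*c),.12)
    if i%3==2: print(round(th,2),ctrl.current_contact_force())
print(ctrl.move_l(tray(-.033,0,.061),.03,contact_N=15),ctrl.current_tool_pos(),ctrl.current_contact_force())
ctrl.sleep(.3)
p=np.array(ctrl.current_tool_pos()); p[2]=.2; ctrl.move_l(p,.25); ctrl.goto([.36,.3,.3],RJ)
im=ctrl.read_camera('top'); cv2.imwrite('pics/t4.png',im); print(ctrl.current_t())
cv2.imwrite('pics/c5.png',cv2.resize(im[180:300,250:545],None,fx=2.7,fy=2.7,interpolation=cv2.INTER_CUBIC))
E
```

```text
yellow 151 [-0.0011 -0.0594]
white 149 [-0.0004  0.0603]
green 151 [-0.0011  0.0006]
red 142 [-0.0009  0.1203]
1.49 [-0.33963259 -0.46479777  0.51786606]
1.02 [ 0.68591228 -0.34594706  0.41012729]
0.55 [ 0.35861757 -0.14588322 -0.25960945]
0.08 [ 0.12908447 -0.34445984 -0.19833715]
True [ 0.52430457 -0.00127236  0.06417419] [-1.90612445  0.40328315 12.25162134]
46.275
```

View pics/c5.png

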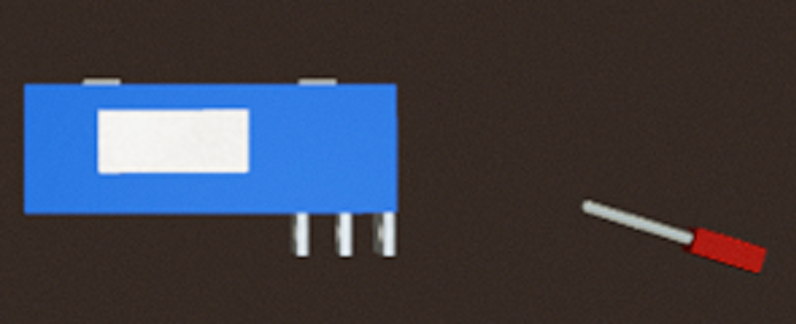

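The cover is shut: it pressed down to z=0.064, and the three ears are in line at crop x≈301, 345 and 388, y≈213–256. The rod hasn't moved. Next I'll fit the shaft line and grasp the block.

```bash
cat >> h.py <<'E'
def shaft(im,z,roi):
    "shaft centre line in world at height z: (tip point, unit direction, centroid, n)"
    u0,v0,u1,v1=roi; h=cv2.cvtColor(im[v0:v1,u0:u1],cv2.COLOR_BGR2HSV)
    m=((h[...,2]>110)&(h[...,1]<60)).astype(np.uint8); n,l,s,_=cv2.connectedComponentsWithStats(m); k=1+np.argmax(s[1:,4])
    v,u=np.nonzero(l==k); P=pix2w('top',np.c_[u+u0,v+v0],z)[:,:2]
    dx,dy,x,y=cv2.fitLine(P.astype(np.float32),cv2.DIST_L2,0,1e-4,1e-4).ravel()
    d=np.array([dx,dy])*np.sign(dy); c=np.array([x,y]); t=(P-c)@d
    return c+d*t.max(),d,c,s[k,4],t.min()
E
python3 - <<'E'
from h import *
im=ctrl.read_camera('top')
tip,d,c,n,t0=shaft(im,.011,(440,235,560,300)); print(tip,d,n)
hr=cv2.inRange(cv2.cvtColor(im,cv2.COLOR_BGR2HSV),(0,180,150),(8,255,255)); hr[:235]=0;hr[300:]=0;hr[:,:440]=0
v,u=np.nonzero(hr); B=pix2w('top',np.c_[u,v],.022)[:,:2].mean(0)
print('block',B,'from tip',tip-.125*d,'dist',np.linalg.norm(tip-B),'offline',np.cross(d,B-tip))
yaw=np.degrees(np.arctan2(d[1],d[0]))-90; print('yaw',yaw)
q=tip-.1245*d; q=B+d*((q-B)@d)/2   # mean along the shaft, block across
print('grasp',q)
for y in (yaw,yaw+180):
    print(y,ctrl.ik(np.r_[q,.004],R(y)),ctrl.ik(tray(-.059,-.3,.038),R(-.8+(y-yaw))))
E
```

```text
[ 0.51467175 -0.31849951] [0.31845316 0.9479386 ] 187
block [ 0.47519756 -0.43441485] from tip [ 0.4748651  -0.43699183] dist 0.12245234856906055 offline 0.0005054980654024682
yaw -18.569397
grasp [ 0.47487135 -0.43538587]
-18.569397 [-4.78241838e+01  4.37834754e+01  8.45254047e+01 -2.54444375e-14
  5.16911199e+01 -2.92547856e+01] [-3.73860803e+01  3.71969268e+01  9.38453934e+01 -2.54444375e-14
  4.89576798e+01 -3.65860816e+01]
161.4306 [-4.78241838e+01  4.37834754e+01  8.45254047e+01 -2.54444375e-14
  5.16911199e+01  1.50745209e+02] [-3.73860803e+01  3.71969268e+01  9.38453934e+01 -2.54444375e-14
  4.89576798e+01  1.43413920e+02]<stdin>:6: DeprecationWarning: Arrays of 2-dimensional vectors are deprecated. Use arrays of 3-dimensional vectors instead. (deprecated in NumPy 2.0)
```

```bash
python3 - <<'E'
from h import *
y0=-18.57; q=np.array([.4749,-.4354])
ctrl.command_gripper(.5)
ctrl.goto([.45,-.3,.3],R(y0)); ctrl.goto(np.r_[q,.12],R(y0)); ctrl.move_l(np.r_[q,.004],.15,contact_N=10)
print(ctrl.current_tool_pos()); ctrl.command_gripper(0.); print('grip',ctrl.current_grip_width(),ctrl.current_grasp_force())
ctrl.move_l(np.r_[q,.05],.1); ctrl.goto(tray(-.059,-.315,.038),R(-.8)); ctrl.sleep(.3)
print(ctrl.current_tool_pos(),ctrl.current_t())
im=ctrl.read_camera('top'); cv2.imwrite('pics/t5.png',im)
tip,d,c,n,t0=shaft(im,.045,(405,240,500,310)); print('tip',TR.T@(tip-O),'d',TR.T@d,n)
cv2.imwrite('pics/c6.png',np.hstack([cv2.resize(im[180:340,340:500],(480,480),interpolation=cv2.INTER_CUBIC)]))
w=ctrl.read_camera('wrist'); cv2.imwrite('pics/w5.png',w)
cv2.imwrite('pics/c6.png',np.hstack([cv2.resize(im[190:330,350:490],(400,400),interpolation=cv2.INTER_CUBIC),cv2.resize(w,(400,300)) if 0 else cv2.copyMakeBorder(cv2.resize(w,(400,300)),0,100,0,0,cv2.BORDER_CONSTANT)]))
E
```

```text
[ 0.47544331 -0.43580454  0.00511135]
grip 0.24032203297147842 29.987853169441223
[ 0.49140837 -0.3164859   0.03791848] 53.1083
tip [-0.13232516 -0.22581938] d [0.2961742  0.95513396] 350
```

View pics/c6.png

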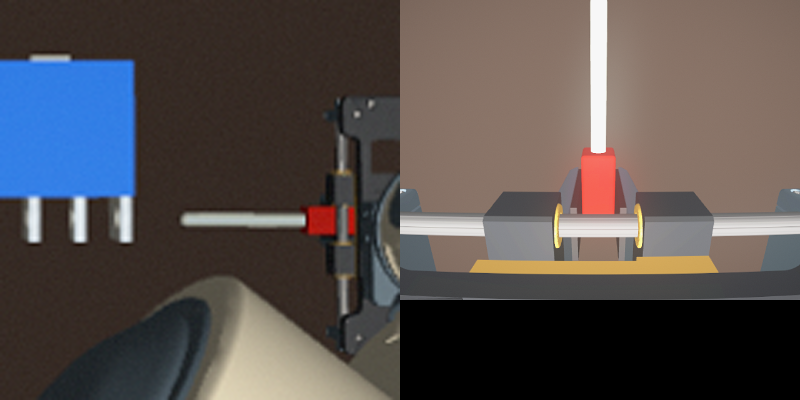

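Left half: the rod is held with its shaft at crop (182–305, 220), in line with the ears (crop y 197–242, middle 219.5). Right half: the block is gripped squarely. I'll measure with a tighter ROI.

```bash
python3 - <<'E'
from h import *
im=cv2.imread('pics/t5.png')
tip,d,c,n,t0=shaft(im,.045,(405,256,457,277)); print('tip',TR.T@(tip-O),'d',TR.T@d,n)
# ears in the same picture, at their tops
for roi in ((384,240,398,285),(368,240,383,285),(353,240,367,285)):
    u0,v0,u1,v1=roi; h=cv2.cvtColor(im[v0:v1,u0:u1],cv2.COLOR_BGR2HSV)
    v,u=np.nonzero((h[...,2]>190)&(h[...,1]<60)); P=pix2w('top',np.c_[u+u0,v+v0],.06)[:,:2]; T=(P-O)@TR; print(T.mean(0),T.min(0),T.max(0),len(u))
# tool in the tray frame
print('tool',TR.T@(np.array(ctrl.current_tool_pos())[:2]-O), ctrl.current_contact_force())
# tilt check from scene camera
s=ctrl.read_camera('scene'); cv2.imwrite('pics/s5.png',s)
print(w2pix('scene',[tray(-.059,-.19,.045),tray(-.059,-.285,.045),tray(-.059,-.144,.045)]))
cv2.imwrite('pics/c7.png',cv2.resize(s[160:260,210:350],(784,560),interpolation=cv2.INTER_CUBIC))
E
```

```text
tip [-0.05944029 -0.19188474] d [0.00489728 0.99998799] 177
[-0.05885316 -0.14401865] [-0.07574531 -0.14737659] [-0.0430054  -0.14066769] 62
[-0.05938798 -0.10905269] [-0.07575321 -0.11238921] [-0.04301102 -0.10571789] 60
[-0.05991427 -0.07370807] [-0.07575391 -0.07737052] [-0.04301185 -0.07075376] 54
tool [-0.05910498 -0.31547438] [-0.26662915  0.07070816 -2.49616296]
[[291.85707862 203.75861174]
 [264.27486954 191.77628238]
 [305.91170047 209.86791347]]
```

View pics/c7.png

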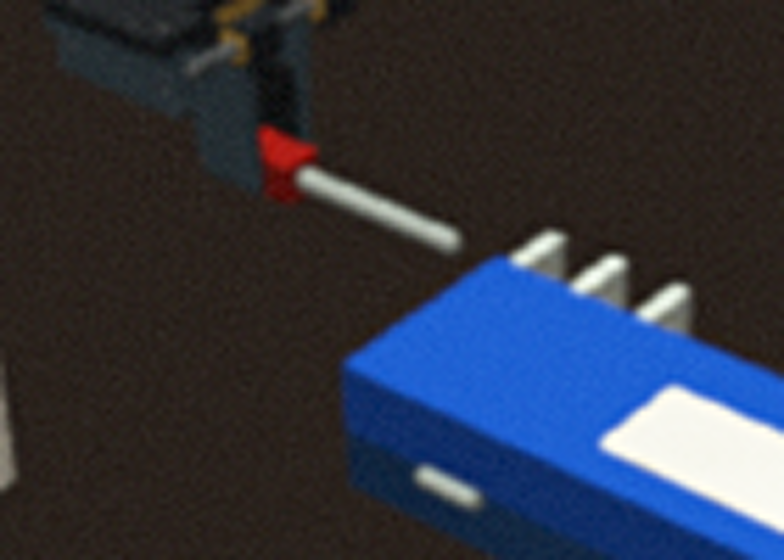

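The shaft is level and within 0.5 mm of the ear line. Threading with force guards.

```bash
python3 - <<'E'
from h import *
Y=lambda:(TR.T@(np.array(ctrl.current_tool_pos())[:2]-O))[1]
ctrl.move_l(tray(-.0587,-.315,.0391),.05)
for y in (-.255,-.22,-.185):
    c=ctrl.move_l(tray(-.0587,y,.0391),.05,contact_N=10); print(y,c,Y(),ctrl.current_contact_force())
    if c: break
if not c:
    c=ctrl.move_l(tray(-.0587,-.168,.0391),.02,contact_N=10); print('home',c,Y(),ctrl.current_contact_force(),ctrl.current_tool_pos())
print(ctrl.current_t())
E
```

```text
-0.255 False -0.2552824387409128 [-0.20279877  0.33731979 -1.96997549]
-0.22 False -0.22014234359855903 [-0.31612614  1.06956674 -1.78601075]
-0.185 False -0.1850992580706698 [ 1.01827133 -0.67160775 -2.28330976]
home True -0.17980143439991775 [-0.66830451 -3.68621895  0.52976848] [ 0.49380379 -0.18056584  0.03901406]
57.0083
```

```bash
python3 - <<'E'
from h import *
Y=lambda:(TR.T@(np.array(ctrl.current_tool_pos())[:2]-O))[1]
c=ctrl.move_l(tray(-.0587,-.174,.0391),.02,contact_N=15); print(c,Y(),ctrl.current_contact_force())
p=np.array(ctrl.current_tool_pos()); ctrl.command_gripper(.45); ctrl.sleep(.3)
p[2]=.15; ctrl.move_l(p,.12); ctrl.goto([.36,-.45,.3],R(-.8)); ctrl.sleep(.5)
im=ctrl.read_camera('top'); s=ctrl.read_camera('scene'); print(ctrl.current_t())
cv2.imwrite('pics/t6.png',im); cv2.imwrite('pics/s6.png',s)
cv2.imwrite('pics/c8.png',np.hstack([cv2.resize(im[190:300,330:440],(400,400),interpolation=cv2.INTER_CUBIC),cv2.resize(s[160:260,230:330],(400,400),interpolation=cv2.INTER_CUBIC)]))
E
```

```text
True -0.17978533273210362 [-0.51772819 -5.05341476  1.46378671]
60.9583
```

View pics/c8.png

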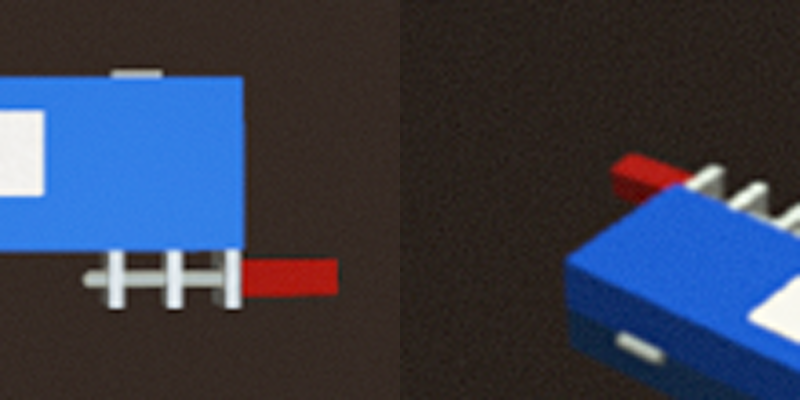

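The rod passes through all three ears, with its tip at crop (84,279) beyond the inner ear. The handle at (243–338, 278) is flush on the outer ear, the cover is shut, and the robot is clear.

```bash
python3 -c "
from h import *
print(ctrl.sign_off(),ctrl.current_t())"
```

```text
the job is handed in; nothing more can be done
the job is handed in; nothing more can be done
```

The four jars on the bench (red, white, green and yellow; no orange jar was present) stand in wells, the cover is shut, the rod is pushed home through all three ears, and the job was handed in at about 61 s; no verdict was returned.

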